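# Run the self-check of a drawer-type battery tester

### The job

Pull the battery tester's drawer out by its handle until it locks open by itself. Then push the spring-centred toggle on its deck over to its stop, towards the side of the tester on which the car battery stands and never the other way, hold it there for at least a full second without forcing it, and let it spring back to centre. Finally press the release pad on top of the tester so that the drawer runs fully home, and leave the other things on the bench where they are.

Things in the scene. Friction and masses are not known exactly. Their poses are not given: they have to be found in the camera images.
- tester: Grey metal case fixed on the bench: 250 mm deep (x), 300 wide (y), 140 high. Origin: middle of its front edge, at bench height. x points front to back, away from the robot; y left; z up. Its drawer (front panel 216 mm wide, top 130 mm up) slides out to -x. The case's cover hides deck and toggle until the drawer is out. A loose wrench lies on the cover, 60 mm or more behind its front edge.
- handle (a point): Middle of the drawer's handle, moving with it: straight steel bar, 12 mm thick, 120 mm long along the tester's y, 108 mm above the bench, held at both ends, its centre 44 mm in front of the panel's face. The 38 mm gap between bar and panel is open above and below: closed fingers can go in from above to hook the bar, or it can be pinched from above.
- drawer (a joint): Drawer travel out (m): 0 is home. A damped spring always draws it home (1.2 N shut, 2.8 N out; friction 0.4 N). From 0.112 on a latch adds resistance (about 6 N in all, more if pulled fast); at 0.130 it snaps in and holds the drawer out when let go; hard stop at 0.138. Let go earlier, it runs home. While latched it cannot be pushed back.
- toggle (a joint): Angle of the toggle (rad): 0 upright and centred, positive leaning to the tester's +y, negative to -y; stops at +0.45 and -0.45. A spring recentres it when let go: about 6 N sideways near its top brings it to the stop; there it is firm and the force climbs quickly.
- toggle_tip (a point): Top of the toggle, moving with it: upright black paddle 30 mm wide (tester's x), 12 to 16 mm thick, in the middle of the drawer's deck; swings along the tester's y. Top 124 mm, pivot 52 mm, deck 50 mm above the bench. Drawer out: it stands 65 mm behind the panel and 65 mm before the case. The deck is free for 70 mm to either side, then black boxes up to 72 mm above the bench.
- release_top (a point): Centre of the top of the release pad: black ribbed pad 50 mm (tester's x) by 30 mm (y), 15 mm proud of the cover, on the tester's right (-y) side wall near the front, 155 mm above the bench. Pressed straight down it travels 10 mm (1.6 N at first, 5.6 N at the bottom) and frees the drawer after 7 mm; it springs back up. It dips by itself as the latch is passed.
- battery: Car battery: black box 190 x 130 mm, 157 mm high, with a grey lid and two steel terminal posts on top. It stands either to the left or to the right of the tester; a stack of two brake discs (200 mm across, 100 mm high) stands on the other side. Origin: middle of its underside.
- spray_can: Spray can, 62 mm across, 180 mm high, loose on the bench. Origin: middle of its underside. Leave alone.
- oil_bottle: Bottle, 72 mm across, 190 mm high, loose on the bench. Origin: middle of its underside. Leave alone.
- bearing: Steel bearing ring, 80 mm across, 30 mm high, lying on the bench. Leave alone.
- brake_pad: Brake pad 120 x 50 x 17 mm lying on the bench. Leave alone.
- wrench: Wrench 180 mm long lying on the tester's cover. Leave alone.
There are look-alikes about, which are no part of the job. Leave any red look-alike of the battery alone.

How it is judged:
On the way, in this order (a step that is already met when the one before it is completed fails the run):
1. The drawer is out and stays out, locked, with the robot not touching the tester (value of joint drawer above 0.122 m and contact force between each of the arm, the fingers and tester below 0.5 N), for 0.2 s.
2. The toggle is held at its stop (within 0.05 rad) on the battery's side, with the drawer locked out (value of joint drawer above 0.122 m and ((y of battery in the frame of tester above 0 m and value of joint toggle above 0.4 rad) or (y of battery in the frame of tester below 0 m and value of joint toggle below -0.4 rad))), for 0.9 s.
3. The toggle is let go and has recentred, with the drawer still locked out (value of joint drawer above 0.122 m and value of joint toggle between -0.05 and 0.05 rad and contact force between each of the arm, the fingers and toggle below 0.3 N), for 0.2 s.
At the end, for the whole second after the job is handed in: The drawer is fully home (within 6 mm) and at rest, and the toggle is centred (within 0.05 rad) (value of joint drawer below 0.006 m and velocity of joint drawer below 0.01 m/s and value of joint toggle between -0.05 and 0.05 rad); the robot touches nothing.
It fails at once if the toggle is pushed away from the battery's side by more than 0.2 rad ((y of battery in the frame of tester above 0 m and value of joint toggle below -0.2 rad) or (y of battery in the frame of tester below 0 m and value of joint toggle above 0.2 rad)).
It fails at once if the toggle is forced: more than 25 N on it (contact force between any of the arm, the fingers and toggle above 25 N).
It fails at once if a bystander is moved by more than 30 mm (distance of any of spray_can, oil_bottle, bearing, brake_pad, wrench from where it was at the start of the episode above 0.03 m).
It also fails if it takes over 72 s, if anything falls off the work surface, if the arm or the gripper's body presses on something with over 40 N, if the wrist force passes 120 N, or if a joint passes its speed limit or range.

### The arm

A 6-joint arm with a two-finger parallel gripper is mounted at the origin on the work surface. World frame = base frame: x ahead of the robot, y to its left, z up, the work surface at z = 0. Lengths are in m, angles in rad, forces in N, time in s.
With the tool pointing down it reaches from about 0.25 to 0.775 m from the base axis. Payload 4 kg.
Tool frame: the origin (TCP) lies midway between the tips of the shut fingers; the grasp point (between the pads) lies 19 mm behind it (r.grip_depth is the distance from the TCP to the grasp point, in m); z points along the fingers, y is the line along which they close (so a half turn about z gives the same grasp; the last joint's range is limited). The gripper opens to 94 mm and grips with 3 to 60 N. Pads are 16 mm wide; open, the fingers measure 119 mm over their backs; the gripper's body (75 mm by 177 mm) begins 78 mm behind the grasp point.
Start: joints at [-0.103, 0.087, 1.371, -0, 1.684, -0.103], TCP at [0.55, -0, 0.206] pointing down, gripper open.
Joint ranges: [-3.1, 3.1], [-0.76, 2.03], [0.27, 2.55], [-1.08, 4.22], [0.17, 2.65], [-2.57, 2.57]. Speed limits (rad/s): [2.79, 2.79, 3.14, 3.14, 3.14, 3.14].

### API

Orientations are given as a rotation vector (axis times angle).
In Python, from rig import r gives the robot as it stands.
- The arm moves only by the tool step_arm, never from a script. Its argument "motion" is a list of rows, each an object with "dp": the shift along the tool's x, y, z in units of 50 mm (1.0 is 50 mm), a list of three; "turn": the turn, a rotation vector about the tool's x, y, z in units of 5 degrees (1.0 is 5 degrees), a list of three. A call has 1 to 8 rows; each row is the pose to reach, as a shift and turn from the pose commanded when the call began, along the tool's axes at that moment; what a row does not reach only later rows make up. A row lasts 1/8 s, in which the tool goes at most 62.5 mm and 10.7 degrees, less where a joint would pass 70% of its speed; a pose out of reach is approached as far as the arm can. A call with a gripper value outside its range is refused whole. "claw" is the gripper's target within -1 to 1 (fully open at 1, half-way at 0, shut at -1), set as the call begins (left out, the last holds). The fingers move at their own pace and stop on an object; the grip force is fixed at half the most. Time passes only in rows, so rows that repeat a pose let the fingers close. It gives the time, the measured TCP pose, the force, the opening and the grip force at its end, in the units of the state.
- r.sense(): the state, without advancing time (a new reading comes with each control period).
- r.grab_frame(name): name is "scene" or "side" or "wrist"; returns (picture, depth): 480x640x3 uint8, red, green, blue; 480x640 float32, m along the optical axis (not along the pixel's ray), 0 where there is no reading.
- r.camera_params(name): a dict with "K" (3x3 intrinsics, pixels), "world_to_cam" (4x4, takes a point from world to camera coordinates). Camera axes: x right, y down, z forward; pixel columns grow to the right and rows downward; lengths in m; the calibration is good to about 2 mm. The wrist camera is an equidistant fisheye: a pixel r from the principal point sees the ray r / f radians off the axis. A picture is of the moment at which its call begins: read the wrist's pose just before it. camera_params takes no time and is no camera call; for the wrist camera it gives the pose at the moment of the call.
- r.close_job(): hands the job in; it is judged then, once.
The state is a dict: "t": time; "joint_positions": joint angles; "joint_vel": joint speeds; "joint_efforts": joint torques, N m; "ee_pos": TCP position; "eef_rot": TCP orientation; "force": force on the tool from outside, world axes, zero at the start; "ft_torque": the same for the moment, N m; "opening": finger opening in m; "gripper_force": force on a finger pad.
Only numpy, scipy, OpenCV 4.12 (cv2) and the standard library are available. Lean on these libraries where they do the work, as an engineer would, in place of code of your own. Each camera call takes 0.05 s, during which the arm holds its last target. There are 200 camera calls.

## Working session

There is one attempt and no reset: what is moved stays moved. The work goes in short steps, Python scripts to look and compute and a tool call to move; the robot and the scene stay as the last step left them, time stands still between calls to the robot, and variables do not carry over. Pictures are saved under pics/ and viewed, at most 10 in all, crops included, and the job is handed in when it is done.

Besides the shell and the picture viewer there is one more tool, called by a JSON object that holds its "method" and its "body". step_arm: Moves the arm, as the interface text tells. Its arguments: {"type":"object","properties":{"motion":{"type":"array"},"claw":{"type":"number"}},"required":["motion"]}

```bash
mkdir -p pics; ls
cat > h.py <<'E'
import numpy as np, cv2
from rig import r
def grab(n,tag):
    p=r.camera_params(n); im,d=r.grab_frame(n)
    np.savez(f'pics/{tag}.npz',im=im,d=d,K=p['K'],T=p['world_to_cam'])
    cv2.imwrite(f'pics/{tag}.png',im[:,:,::-1])
def unproj(tag,pts,fish=False):
    z=np.load(f'pics/{tag}.npz');K=z['K'];Ti=np.linalg.inv(z['T']);o=[]
    for u,v in pts:
        d=float(np.median(z['d'][v-1:v+2,u-1:u+2]))
        a=np.array([(u-K[0,2])/K[0,0],(v-K[1,2])/K[1,1]])
        if fish:
            t=np.hypot(*a); a=a*np.tan(t)/max(t,1e-9)
        o.append((Ti@np.r_[a*d,d,1])[:3])
    return np.array(o)
E
python3 - <<'E'
from h import *
grab('scene','s0');grab('side','d0')
for n in('scene','side'):
    p=r.camera_params(n);print(n,p['K'].tolist(),np.linalg.inv(p['world_to_cam']).round(3).tolist())
print(r.sense())
E
```

```text
pics
scene [[434.82654200569374, 0.0, 316.83615407556255], [0.0, 434.82654200569374, 241.84974808709546], [0.0, 0.0, 1.0]] [[0.995, -0.096, 0.038, 0.443], [-0.104, -0.937, 0.333, -0.394], [0.004, -0.335, -0.942, 1.288], [0.0, 0.0, 0.0, 1.0]]
side [[474.3103679530109, 0.0, 322.3837035074205], [0.0, 474.3103679530109, 238.86080692564744], [0.0, 0.0, 1.0]] [[0.985, -0.122, 0.123, 0.352], [-0.173, -0.73, 0.661, -0.842], [0.01, -0.672, -0.74, 1.038], [0.0, 0.0, 0.0, 1.0]]
{'t': 0.1, 'joint_positions': array([-1.03109628e-01,  8.78723969e-02,  1.37206897e+00, -2.08209683e-05,
        1.68357553e+00, -1.03091645e-01]), 'joint_vel': array([ 4.13986669e-04, -3.62153012e-04, -2.62728382e-03, -2.50069168e-03,
        1.43945827e-06, -1.32135837e-03]), 'joint_efforts': array([ 2.25695316e-03, -3.41256917e+01, -3.03301656e+01,  7.19034858e-02,
        3.05556308e-02, -9.49158243e-05]), 'ee_pos': array([5.49523530e-01, 3.20959639e-05, 2.04443286e-01]), 'eef_rot': array([-2.22041679e+00, -2.22037170e+00,  1.93029235e-03]), 'force': array([ 0.02976768,  0.03539513, -0.04736845]), 'ft_torque': array([ 0.03561363, -0.04837918, -0.00421794]), 'gripper_force': 0.0, 'opening': 0.09400243670489036}
```

View pics/s0.png

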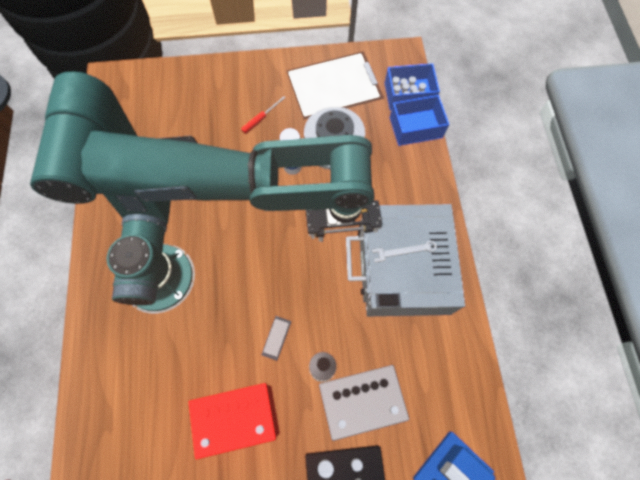

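View pics/d0.png

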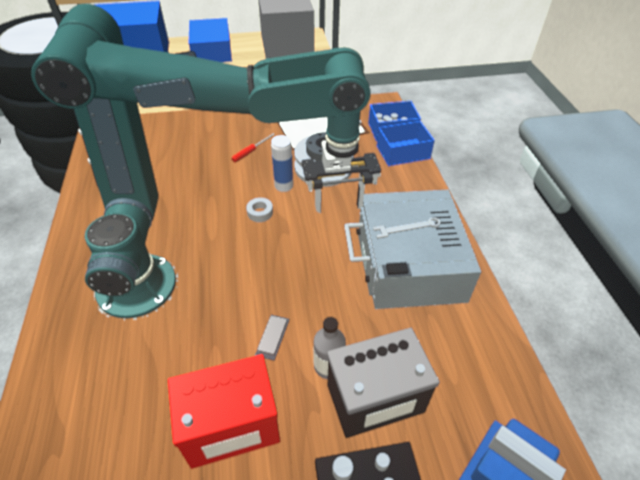

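The scene view shows the tester at about (412,260) with its handle at (355,260) and its pad at (388,299). The grey-lidded battery is at (365,400), on the tester's right (-y). The discs are at (335,125) on the left, the can at (290,145), the bottle at (322,365), the bearing in the side view at (260,208), and the brake pad at (277,338). The toggle therefore goes to -y. Next I'll enlarge the tester in both views.

Run:
```python
import cv2,numpy as np
a=cv2.imread('pics/s0.png')[195:325,335:475];b=cv2.imread('pics/d0.png')[180:310,340:480]
f=lambda x:cv2.resize(x,None,fx=4,fy=4,interpolation=cv2.INTER_CUBIC)
a,b=f(a),f(b)
cv2.imwrite('pics/c0.png',np.hstack([a[:,:400],b[:,:400]]))
```

```text
(no output)
```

View pics/c0.png

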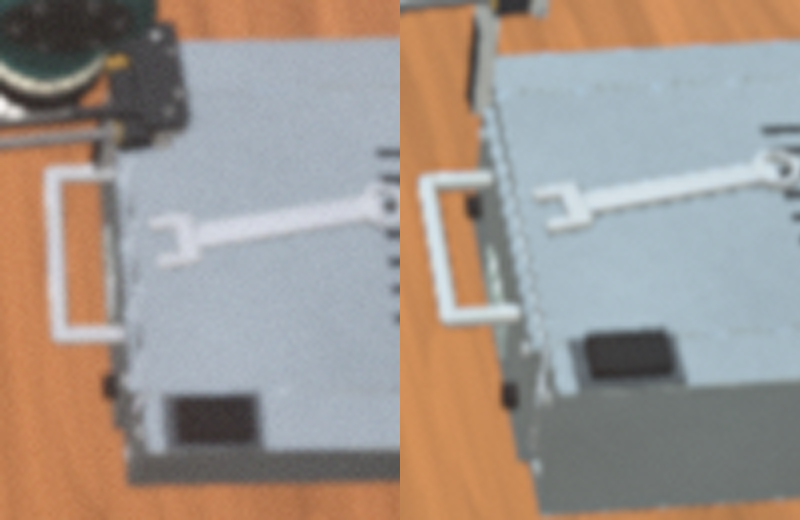

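The left half is the scene crop: bar ends at (53,175) and (64,333), pad at (214,420). The right half is the side crop: bar ends at (32,182) and (48,318), pad at (229,355). Both are in crop pixels. I'll triangulate these and get the yaw from the side wall edge.

```bash
cat >> h.py <<'E'
def P(tag):
    z=np.load(f'pics/{tag}.npz');return z['K']@z['T'][:3]
def tri(a,pa,b,pb):
    X=cv2.triangulatePoints(P(a),P(b),np.array(pa,float).T,np.array(pb,float).T);return (X[:3]/X[3]).T
E
python3 - <<'E'
from h import *
f=lambda L,o:[(o[0]+(x+.5)/4-.5,o[1]+(y+.5)/4-.5) for x,y in L]
s=f([(53,175),(64,333),(214,420),(130,452)],(335,195)); d=f([(32,182),(48,318),(229,355),(141,398)],(340,180))
X=tri('s0',s,'d0',d);print(X.round(4))
v=X[0]-X[1];print('yaw deg',np.degrees(np.arctan2(-v[0],v[1])),np.linalg.norm(v))
for t,u in(('s0',s),('d0',d)):print(unproj(t,[(round(a),round(b)) for a,b in u]).round(4))
# cover plane fit: points with z in .13-.145 in scene depth, min area rect
z=np.load('pics/s0.npz');K=z['K'];vv,uu=np.mgrid[200:330,340:480];D=z['d'][200:330,340:480]
p=np.stack([(uu-K[0,2])/K[0,0]*D,(vv-K[1,2])/K[1,1]*D,D,np.ones_like(D)],-1)@np.linalg.inv(z['T']).T
m=(abs(p[...,2]-.14)<.006);m=cv2.morphologyEx(m.astype(np.uint8),cv2.MORPH_OPEN,np.ones((9,9)))>0
q=p[m][:,:2].astype(np.float32);R=cv2.minAreaRect(q);print(R,cv2.boxPoints(R),np.median(p[m][:,2]))
E
```

```text
[[ 0.5812  0.0226  0.1125]
 [ 0.5708 -0.0922  0.1067]
 [ 0.6597 -0.173   0.15  ]
 [ 0.6032 -0.1861  0.1369]]
yaw deg -5.180227170805139 0.11542396741824895
[[ 0.5804  0.0233  0.1143]
 [ 0.5739 -0.0946  0.1122]
 [ 0.6586 -0.1749  0.1549]
 [ 0.6149 -0.1715  0.0504]]
[[ 0.5834  0.0232  0.112 ]
 [ 0.5688 -0.0945  0.1103]
 [ 0.6583 -0.1757  0.1551]
 [ 0.6167 -0.1511  0.0893]]
((0.7526239156723022, -0.04873812198638916), (0.29757678508758545, 0.24967017769813538), 83.97747039794922) [[ 0.612867   -0.18360767]
 [ 0.8611592  -0.20980296]
 [ 0.89238083  0.08613142]
 [ 0.6440886   0.11232671]] 0.13898283711852466
```

{"method": "step_arm", "body": {"motion": [{"dp":[-0.33,0.27,0],"turn":[0,0,0.6]},{"dp":[-0.66,0.54,0],"turn":[0,0,1.2]},{"dp":[-0.66,0.54,0],"turn":[0,0,1.2]},{"dp":[-0.66,0.54,0],"turn":[0,0,1.2]},{"dp":[-0.66,0.54,0],"turn":[0,0,1.2]}], "claw": -0.15}}

```text
t: 0.72
ee_pos: [0.5769, -0.0328, 0.2056]
eef_rot: [-2.334, -2.102, -0.0]
force: [0.2, 0.3, 0.4]
opening: 0.0471
gripper_force: 0.0
```

Run:
```python
from h import *
grab('wrist','w0');s=r.sense();print(s['ee_pos'],s['eef_rot'],s['opening'])
p=r.camera_params('wrist');print(p)
# project expected handle ends
c=np.array([.577,-.033]);y=np.array([.1049,.9945])
for e in(-.06,0,.06):
    q=(p['world_to_cam']@np.r_[c+e*y,.108,1])[:3];t=np.arctan2(np.hypot(*q[:2]),q[2]);k=t/np.hypot(*q[:2]);print(e,p['K'][0,0]*q[:2]*k+p['K'][:2,2])
```

```text
[ 0.57686281 -0.03270732  0.20566281] [2.33411858e+00 2.10260038e+00 3.17739515e-04] 0.04348731563973517
{'K': array([[371.64829954,   0.        , 320.82634551],
       [  0.        , 371.64829954, 242.27401125],
       [  0.        ,   0.        ,   1.        ]]), 'world_to_cam': array([[ 9.94572357e-01, -1.04046514e-01,  3.86932517e-04,
        -5.77259139e-01],
       [-9.96969401e-02, -9.51917860e-01,  2.89677249e-01,
        -5.24329162e-03],
       [-2.97715801e-02, -2.88143561e-01, -9.57124308e-01,
         4.00618286e-01],
       [ 0.00000000e+00,  0.00000000e+00,  0.00000000e+00,
         1.00000000e+00]])}
-0.06 [320.86590639 310.92826479]
0 [320.93470969 242.18418074]
0.06 [321.00909859 164.90547579]
```

View pics/w0.png

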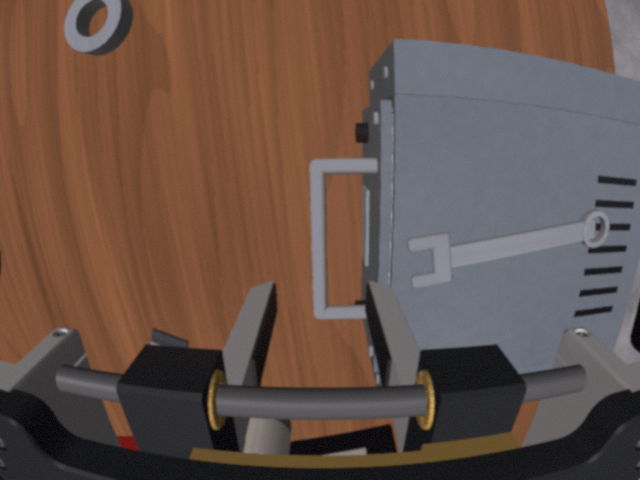

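The wrist view shows the bar from (318,164) to (320,313), against a prediction of (321,165) to (321,311). That is within about 1 mm, so I'll go down and pinch.

{"method": "step_arm", "body": {"motion": [{"dp":[0,-0.02,0.5]},{"dp":[0,-0.02,1.0]},{"dp":[0,-0.02,1.4]},{"dp":[0,-0.02,1.8]},{"dp":[0,-0.02,2.1]},{"dp":[0,-0.02,2.3]},{"dp":[0,-0.02,2.3]}]}}

```text
invalid input
```

{"method": "step_arm", "body": {"motion": [{"dp":[0,0,0]},{"dp":[0,0,0]},{"dp":[0,0,0]},{"dp":[0,0,0]},{"dp":[0,0,0]}], "claw": -1}}

```text
invalid input
```

{"method": "step_arm", "body": {"motion": [{"dp":[0,-0.02,0.5],"turn":[0,0,0]},{"dp":[0,-0.02,1.0],"turn":[0,0,0]},{"dp":[0,-0.02,1.4],"turn":[0,0,0]},{"dp":[0,-0.02,1.8],"turn":[0,0,0]},{"dp":[0,-0.02,2.1],"turn":[0,0,0]},{"dp":[0,-0.02,2.3],"turn":[0,0,0]},{"dp":[0,-0.02,2.3],"turn":[0,0,0]}]}}

```text
t: 1.65
ee_pos: [0.5756, -0.0327, 0.0898]
eef_rot: [-2.334, -2.102, 0.001]
force: [0.8, -0.5, 0.9]
opening: 0.0398
gripper_force: 0.0
```

{"method": "step_arm", "body": {"motion": [{"dp":[0,0,0],"turn":[0,0,0]},{"dp":[0,0,0],"turn":[0,0,0]},{"dp":[0,0,0],"turn":[0,0,0]},{"dp":[0,0,0],"turn":[0,0,0]},{"dp":[0,0,0],"turn":[0,0,0]}], "claw": -1}}

```text
t: 2.28
ee_pos: [0.5753, -0.0329, 0.091]
eef_rot: [-2.334, -2.102, 0.002]
force: [-6.1, 0.8, 5.7]
opening: 0.0116
gripper_force: 30.0
```

{"method": "step_arm", "body": {"motion": [{"dp":[0,-0.2,0],"turn":[0,0,0]},{"dp":[0,-0.5,0],"turn":[0,0,0]},{"dp":[0,-0.8,0],"turn":[0,0,0]},{"dp":[0,-1.1,0],"turn":[0,0,0]},{"dp":[0,-1.4,0],"turn":[0,0,0]},{"dp":[0,-1.7,0],"turn":[0,0,0]},{"dp":[0,-2.0,0],"turn":[0,0,0]},{"dp":[0,-2.1,0],"turn":[0,0,0]}]}}

```text
t: 3.28
ee_pos: [0.4705, -0.0239, 0.091]
eef_rot: [2.332, 2.099, -0.004]
force: [2.4, -6.4, 0.3]
opening: 0.0109
gripper_force: 30.0
```

{"method": "step_arm", "body": {"motion": [{"dp":[0,-0.1,0],"turn":[0,0,0]},{"dp":[0,-0.2,0],"turn":[0,0,0]},{"dp":[0,-0.3,0],"turn":[0,0,0]},{"dp":[0,-0.4,0],"turn":[0,0,0]},{"dp":[0,-0.5,0],"turn":[0,0,0]},{"dp":[0,-0.56,0],"turn":[0,0,0]},{"dp":[0,-0.56,0],"turn":[0,0,0]},{"dp":[0,-0.56,0],"turn":[0,0,0]}]}}

```text
t: 4.28
ee_pos: [0.4431, -0.0215, 0.091]
eef_rot: [2.332, 2.098, -0.005]
force: [1.2, -7.7, 2.7]
opening: 0.0113
gripper_force: 30.0
```

{"method": "step_arm", "body": {"motion": [{"dp":[0.04,-0.04,0],"turn":[0,0,0]},{"dp":[0.04,-0.04,0],"turn":[0,0,0]}]}}

```text
t: 4.53
ee_pos: [0.4413, -0.0214, 0.091]
eef_rot: [2.33, 2.095, -0.01]
force: [1.9, -12.2, 1.9]
opening: 0.0113
gripper_force: 30.0
```

{"method": "step_arm", "body": {"motion": [{"dp":[0,0,0],"turn":[0,0,0]},{"dp":[0,0,0],"turn":[0,0,0]},{"dp":[0,0,0],"turn":[0,0,0]},{"dp":[0,0,0],"turn":[0,0,0]},{"dp":[0,0,0],"turn":[0,0,0]}], "claw": -0.15}}

```text
t: 5.15
ee_pos: [0.4417, -0.0165, 0.0903]
eef_rot: [-2.334, -2.102, 0.0]
force: [-0.3, -0.8, -0.0]
opening: 0.0398
gripper_force: 0.0
```

{"method": "step_arm", "body": {"motion": [{"dp":[0,0,-0.5],"turn":[0,0,0]},{"dp":[0,0,-1.0],"turn":[0,0,0]},{"dp":[0,0,-1.5],"turn":[0,0,0]},{"dp":[0,0,-2.0],"turn":[0,0,0]},{"dp":[0,0,-2.4],"turn":[0,0,0]},{"dp":[0,0.1,-2.6],"turn":[0,0,0]},{"dp":[0,0.1,-2.6],"turn":[0,0,0]}], "claw": -0.15}}

```text
t: 6.02
ee_pos: [0.4475, -0.0173, 0.2207]
eef_rot: [2.334, 2.102, 0.001]
force: [-0.2, -0.3, -0.6]
opening: 0.0399
gripper_force: 0.0
```

Run:
```python
from h import *
s=r.sense();print(s['ee_pos'],s['eef_rot'],s['opening'],s['force'])
grab('wrist','w1');grab('side','d1');grab('scene','s1')
```

```text
[ 0.44749706 -0.01734372  0.22074841] [2.33418247e+00 2.10184236e+00 9.15272712e-04] 0.039860231314946974 [-0.23784335 -0.29972891 -0.61200653]
```

View pics/w1.png

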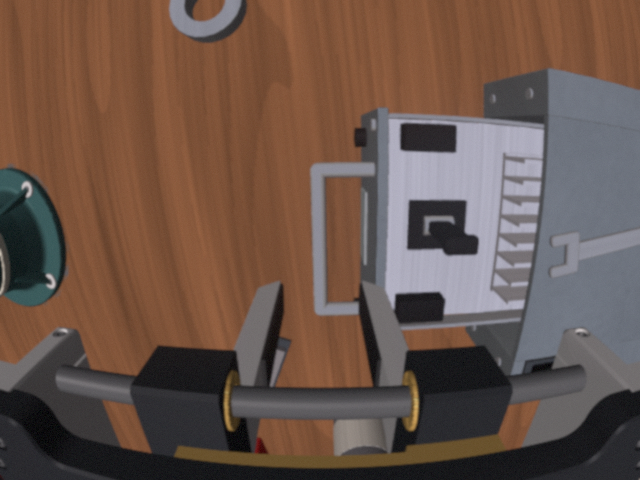

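The drawer is out and locked. The toggle's top is at (460,244) in the wrist view, with the boxes at (428,137) and (419,306). Next I'll locate the toggle tip, the release pad and the bar ends.

Run:
```python
from h import *
z=np.load('pics/w1.npz');K=z['K'];Ti=np.linalg.inv(z['T'])
o=np.array([.6283,-.0356]);R=np.array([[.9945,-.1049],[.1049,.9945]])
def ray(p,h):
    a=(np.array(p,float)-K[:2,2])/K[0,0];t=np.hypot(*a);d=np.r_[a/t*np.sin(t),np.cos(t)];d=Ti[:3,:3]@d;c=Ti[:3,3]
    return c+d*(h-c[2])/d[2]
for n,p,h in(('tip',(460,244),.124),('bar+',(318,170),.108),('bar-',(321,308),.108),('box+',(428,137),.072),('box-',(419,306),.072)):
    X=ray(p,h);print(n,X.round(4),(R@(X[:2]-o)).round(4))
s=r.sense();print('tcp',(R@(s['ee_pos'][:2]-o)).round(4))
print('pad',R@(np.array([.6586,-.1745])-o))
im=np.load('pics/s1.npz')['im'];im2=np.load('pics/d1.npz')['im']
f=lambda x:cv2.resize(x[:,:,::-1],None,fx=4,fy=4,interpolation=cv2.INTER_CUBIC)
cv2.imwrite('pics/c1.png',np.vstack([f(im[230:300,290:450]),f(im2[210:280,300:460])]))
```

```text
tip [ 0.5605 -0.0309  0.124 ] [-0.0679 -0.0024]
bar+ [0.4511 0.0369 0.108 ] [-0.1838  0.0535]
bar- [ 0.441  -0.0823  0.108 ] [-0.1814 -0.0661]
box+ [0.5518 0.0548 0.072 ] [-0.0855  0.0819]
box- [ 0.5376 -0.1104  0.072 ] [-0.0824 -0.0839]
tcp [-0.1828 -0.0008]
pad [ 0.04470396 -0.13495758]
```

View pics/c1.png

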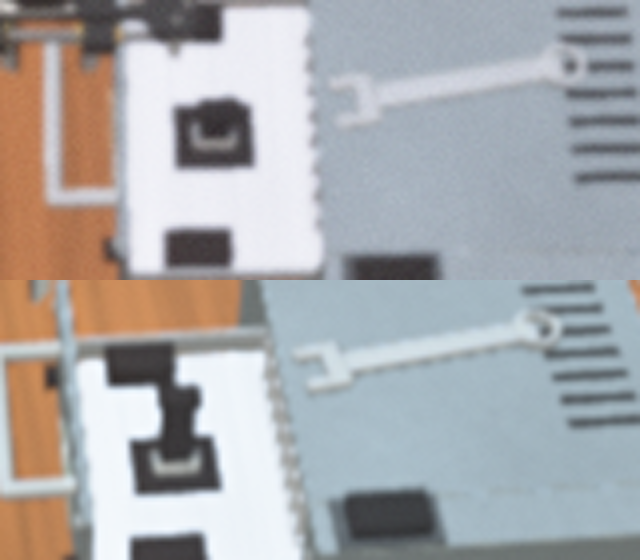

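The crops confirm the toggle stands upright between the panel and the case. I'll move over its +y side with the fingers shut, then descend.

{"method": "step_arm", "body": {"motion": [{"dp":[0.4,0.7,0],"turn":[0,0,0]},{"dp":[0.8,1.5,0],"turn":[0,0,0]},{"dp":[0.8,2.26,0],"turn":[0,0,0]},{"dp":[0.8,2.26,0],"turn":[0,0,0]},{"dp":[0.8,2.26,0],"turn":[0,0,0]}], "claw": -1}}

```text
t: 6.8
ee_pos: [0.5627, 0.0107, 0.2195]
eef_rot: [-2.333, -2.101, 0.003]
force: [-0.8, 0.4, 1.5]
opening: 0.0005
gripper_force: 0.0
```

Run:
```python
from h import *
s=r.sense();print(s['ee_pos'],s['opening'],s['force'])
o=np.array([.6283,-.0356]);R=np.array([[.9945,-.1049],[.1049,.9945]]);print(R@(s['ee_pos'][:2]-o))
grab('wrist','w2')
```

```text
[0.56269894 0.01069533 0.21947253] 0.0005238358905524029 [-0.76512595  0.40563309  1.45862168]
[-0.07009663  0.03915915]
```

View pics/w2.png

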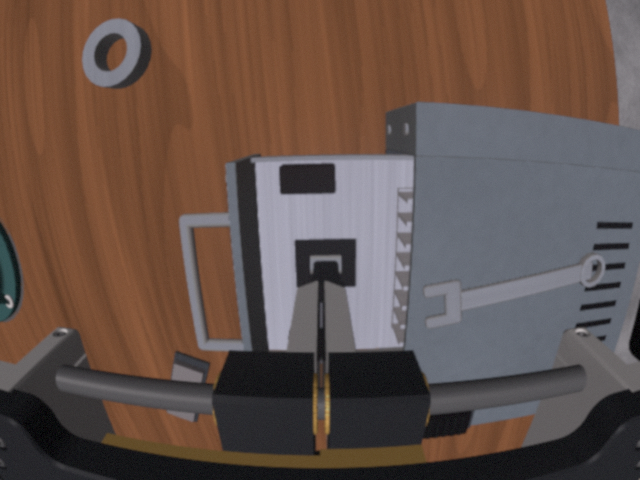

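The shut fingers at (322,300) are in line with the toggle base at (326,262) and offset to its +y side. I'll descend.

{"method": "step_arm", "body": {"motion": [{"dp":[0,0,0.5],"turn":[0,0,0]},{"dp":[0,0,1.0],"turn":[0,0,0]},{"dp":[0,0,1.5],"turn":[0,0,0]},{"dp":[0,0,2.0],"turn":[0,0,0]},{"dp":[0,0,2.24],"turn":[0,0,0]},{"dp":[0,0,2.24],"turn":[0,0,0]}]}}

```text
t: 7.6
ee_pos: [0.5626, 0.0107, 0.1082]
eef_rot: [-2.334, -2.101, 0.001]
force: [0.8, -0.1, 0.5]
opening: 0.0001
gripper_force: 0.0
```

{"method": "step_arm", "body": {"motion": [{"dp":[-0.1,0,0],"turn":[0,0,0]},{"dp":[-0.2,0,0],"turn":[0,0,0]},{"dp":[-0.3,0,0],"turn":[0,0,0]},{"dp":[-0.4,0,0],"turn":[0,0,0]},{"dp":[-0.5,0,0],"turn":[0,0,0]},{"dp":[-0.6,0,0],"turn":[0,0,0]}]}}

```text
t: 8.35
ee_pos: [0.5604, -0.0194, 0.1086]
eef_rot: [-2.335, -2.102, -0.001]
force: [0.0, 0.4, 0.7]
opening: 0.0003
gripper_force: 0.5
```

{"method": "step_arm", "body": {"motion": [{"dp":[-0.06,0,0],"turn":[0,0,0]},{"dp":[-0.12,0,0],"turn":[0,0,0]},{"dp":[-0.18,0,0],"turn":[0,0,0]},{"dp":[-0.2,0,0],"turn":[0,0,0]}]}}

```text
t: 8.85
ee_pos: [0.5595, -0.0288, 0.1083]
eef_rot: [-2.334, -2.102, -0.001]
force: [0.7, 2.8, -1.3]
opening: 0.0002
gripper_force: 1.3
```

{"method": "step_arm", "body": {"motion": [{"dp":[-0.05,0,0],"turn":[0,0,0]},{"dp":[-0.1,0,0],"turn":[0,0,0]},{"dp":[-0.1,0,0],"turn":[0,0,0]}]}}

```text
t: 9.22
ee_pos: [0.5586, -0.0339, 0.1083]
eef_rot: [-2.334, -2.102, -0.0]
force: [1.2, 3.4, -1.8]
opening: 0.0
gripper_force: 1.7
```

{"method": "step_arm", "body": {"motion": [{"dp":[-0.05,0,0],"turn":[0,0,0]},{"dp":[-0.1,0,0],"turn":[0,0,0]},{"dp":[-0.1,0,0],"turn":[0,0,0]}]}}

```text
t: 9.6
ee_pos: [0.558, -0.0389, 0.1084]
eef_rot: [-2.334, -2.101, -0.0]
force: [0.2, 4.3, -1.2]
opening: 0.0001
gripper_force: 2.1
```

{"method": "step_arm", "body": {"motion": [{"dp":[-0.03,0,0],"turn":[0,0,0]},{"dp":[-0.06,0,0],"turn":[0,0,0]},{"dp":[-0.06,0,0],"turn":[0,0,0]}]}}

```text
t: 9.98
ee_pos: [0.5578, -0.0417, 0.1085]
eef_rot: [-2.334, -2.102, -0.001]
force: [0.4, 5.0, 0.2]
opening: 0.0005
gripper_force: 2.3
```

{"method": "step_arm", "body": {"motion": [{"dp":[-0.03,0,0],"turn":[0,0,0]},{"dp":[-0.06,0,0],"turn":[0,0,0]},{"dp":[-0.06,0,0],"turn":[0,0,0]}]}}

```text
t: 10.35
ee_pos: [0.5577, -0.0432, 0.1085]
eef_rot: [-2.332, -2.101, -0.004]
force: [0.6, 8.1, -0.5]
opening: 0.0004
gripper_force: 3.6
```

{"method": "step_arm", "body": {"motion": [{"dp":[-0.02,0,0],"turn":[0,0,0]},{"dp":[-0.04,0,0],"turn":[0,0,0]},{"dp":[-0.04,0,0],"turn":[0,0,0]}]}}

```text
t: 10.72
ee_pos: [0.5576, -0.0435, 0.1084]
eef_rot: [-2.329, -2.101, -0.008]
force: [0.8, 12.5, -0.9]
opening: 0.0007
gripper_force: 5.1
```

The force climbs with almost no motion, so the toggle is at its stop at about 12 N. I'll hold it there.

{"method": "step_arm", "body": {"motion": [{"dp":[0,0,0],"turn":[0,0,0]},{"dp":[0,0,0],"turn":[0,0,0]},{"dp":[0,0,0],"turn":[0,0,0]},{"dp":[0,0,0],"turn":[0,0,0]},{"dp":[0,0,0],"turn":[0,0,0]},{"dp":[0,0,0],"turn":[0,0,0]},{"dp":[0,0,0],"turn":[0,0,0]},{"dp":[0,0,0],"turn":[0,0,0]}]}}

```text
t: 11.72
ee_pos: [0.5576, -0.0435, 0.1084]
eef_rot: [-2.329, -2.101, -0.007]
force: [1.2, 11.9, -1.5]
opening: 0.0003
gripper_force: 5.1
```

Run:
```python
from h import *
grab('side','d2');grab('scene','s2');print(r.sense()['force'])
im=np.load('pics/s2.npz')['im'];im2=np.load('pics/d2.npz')['im']
f=lambda x:cv2.resize(x[:,:,::-1],None,fx=4,fy=4,interpolation=cv2.INTER_CUBIC)
cv2.imwrite('pics/c2.png',np.vstack([f(im[230:300,290:450]),f(im2[210:280,300:460])]))
```

```text
[ 1.57560938 11.75076443 -0.42378943]
```

View pics/c2.png

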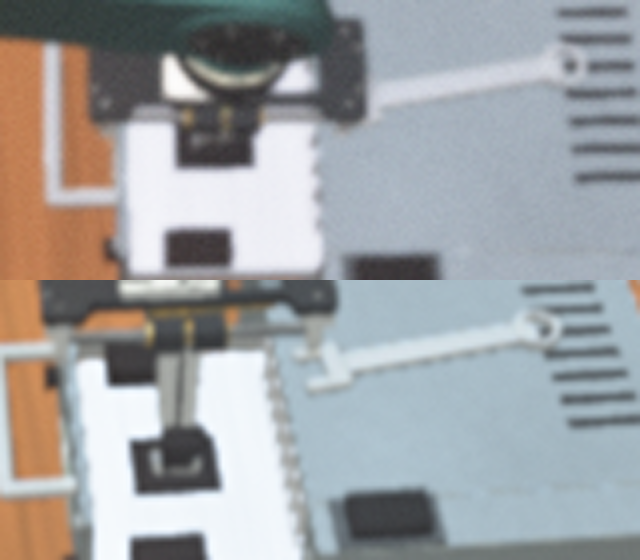

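{"method": "step_arm", "body": {"motion": [{"dp":[0,0,0],"turn":[0,0,0]},{"dp":[0,0,0],"turn":[0,0,0]},{"dp":[0,0,0],"turn":[0,0,0]},{"dp":[0,0,0],"turn":[0,0,0]}]}}

```text
t: 12.32
ee_pos: [0.5576, -0.0435, 0.1084]
eef_rot: [-2.329, -2.101, -0.008]
force: [1.9, 12.2, -0.7]
opening: 0.0004
gripper_force: 5.1
```

The side crop shows the toggle leaning to -y, with its top at (185,440), and the fingers pressing it. I'll follow it back slowly, then lift.

{"method": "step_arm", "body": {"motion": [{"dp":[0.12,0,0],"turn":[0,0,0]},{"dp":[0.24,0,0],"turn":[0,0,0]},{"dp":[0.36,0,0],"turn":[0,0,0]},{"dp":[0.48,0,0],"turn":[0,0,0]},{"dp":[0.6,0,0],"turn":[0,0,0]},{"dp":[0.75,0,0],"turn":[0,0,0]},{"dp":[1.0,0,0],"turn":[0,0,0]},{"dp":[1.2,0,0],"turn":[0,0,0]}]}}

```text
t: 13.32
ee_pos: [0.5636, 0.0134, 0.1082]
eef_rot: [-2.334, -2.102, 0.001]
force: [0.1, 0.4, -0.5]
opening: 0.0004
gripper_force: 0.0
```

{"method": "step_arm", "body": {"motion": [{"dp":[0,0,0],"turn":[0,0,0]},{"dp":[0,0,0],"turn":[0,0,0]},{"dp":[0,0,0],"turn":[0,0,0]},{"dp":[0,0,-0.5],"turn":[0,0,0]},{"dp":[0,0,-1.0],"turn":[0,0,0]},{"dp":[0,0,-1.5],"turn":[0,0,0]},{"dp":[0,0,-2.0],"turn":[0,0,0]},{"dp":[0,0,-2.0],"turn":[0,0,0]}]}}

```text
t: 14.32
ee_pos: [0.565, 0.0122, 0.2111]
eef_rot: [2.332, 2.099, 0.006]
force: [-0.0, -0.4, 0.3]
opening: 0.0008
gripper_force: 0.0
```

{"method": "step_arm", "body": {"motion": [{"dp":[-0.6,0.4,0],"turn":[0,0,0]},{"dp":[-1.2,0.8,0],"turn":[0,0,0]},{"dp":[-1.8,1.2,0],"turn":[0,0,0]},{"dp":[-2.4,1.6,0],"turn":[0,0,0]},{"dp":[-3.0,2.0,0],"turn":[0,0,0]},{"dp":[-3.53,2.3,0],"turn":[0,0,0]},{"dp":[-3.53,2.3,0],"turn":[0,0,0]},{"dp":[-3.53,2.3,0],"turn":[0,0,0]}]}}

```text
t: 15.32
ee_pos: [0.659, -0.1742, 0.2073]
eef_rot: [-2.333, -2.101, 0.001]
force: [-0.7, -0.2, 0.8]
opening: 0.0002
gripper_force: 0.0
```

Run:
```python
from h import *
s=r.sense();print(s['ee_pos'],s['force'])
grab('wrist','w3');grab('side','d3')
a=np.load('pics/w3.npz')['im'];b=np.load('pics/d3.npz')['im']
f=lambda x:cv2.resize(x[:,:,::-1],(400,400),interpolation=cv2.INTER_CUBIC)
cv2.imwrite('pics/c3.png',np.hstack([f(a[120:420,170:470]),f(b[160:310,320:470])]))
```

```text
[ 0.65904605 -0.17418911  0.20726757] [-0.66705463 -0.17209576  0.75584754]
```

View pics/c3.png

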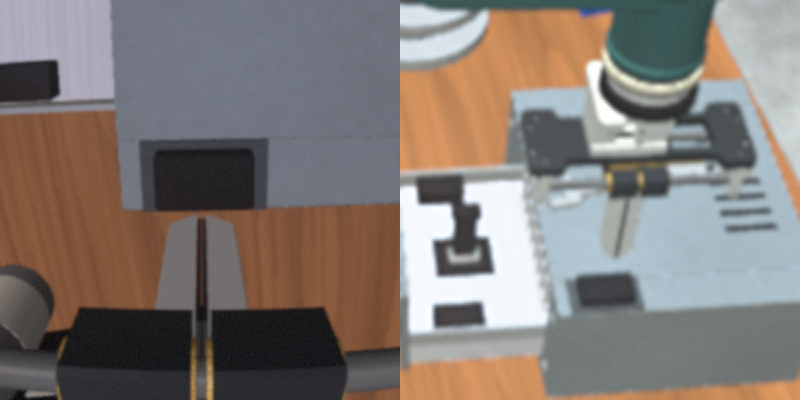

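The toggle has recentred and the drawer is still out. The shut fingers are lined up with the pad at (203,178) in the left crop. I'll press down.

{"method": "step_arm", "body": {"motion": [{"dp":[0,0,0.4],"turn":[0,0,0]},{"dp":[0,0,0.8],"turn":[0,0,0]},{"dp":[0,0,0.98],"turn":[0,0,0]},{"dp":[0,0,1.06],"turn":[0,0,0]},{"dp":[0,0,1.14],"turn":[0,0,0]},{"dp":[0,0,1.2],"turn":[0,0,0]},{"dp":[0,0,1.2],"turn":[0,0,0]}]}}

```text
t: 16.3
ee_pos: [0.66, -0.1747, 0.1493]
eef_rot: [2.334, 2.102, 0.002]
force: [-0.6, 1.3, 3.5]
opening: 0.0003
gripper_force: 1.6
```

{"method": "step_arm", "body": {"motion": [{"dp":[0,0,0.06],"turn":[0,0,0]},{"dp":[0,0,0.08],"turn":[0,0,0]},{"dp":[0,0,0.08],"turn":[0,0,0]},{"dp":[0,0,0.08],"turn":[0,0,0]},{"dp":[0,0,0.08],"turn":[0,0,0]},{"dp":[0,0,0.08],"turn":[0,0,0]},{"dp":[0,0,0.08],"turn":[0,0,0]},{"dp":[0,0,0.08],"turn":[0,0,0]}]}}

```text
t: 17.3
ee_pos: [0.66, -0.1748, 0.1453]
eef_rot: [2.334, 2.102, 0.002]
force: [-1.4, 1.6, 4.5]
opening: 0.0005
gripper_force: 2.5
```

{"method": "step_arm", "body": {"motion": [{"dp":[0,0,-0.2],"turn":[0,0,0]},{"dp":[0,0,-0.6],"turn":[0,0,0]},{"dp":[0,0,-1.2],"turn":[0,0,0]},{"dp":[0,0,-1.8],"turn":[0,0,0]},{"dp":[0,0,-2.2],"turn":[0,0,0]},{"dp":[0,0,-2.2],"turn":[0,0,0]},{"dp":[0,0,-2.2],"turn":[0,0,0]},{"dp":[0,0,-2.2],"turn":[0,0,0]}]}}

```text
t: 18.3
ee_pos: [0.6591, -0.1749, 0.2524]
eef_rot: [-2.333, -2.1, 0.003]
force: [-0.1, -0.5, -0.8]
opening: 0.0007
gripper_force: 0.0
```

Run:
```python
from h import *
print(r.sense()['force'],r.sense()['ee_pos'])
grab('side','d4');grab('scene','s4')
cv2.imwrite('pics/c4.png',np.hstack([np.load(f'pics/{t}.npz')['im'][180:320,300:480,::-1].repeat(2,0).repeat(2,1) for t in('s4','d4')]))
```

```text
[-0.14275328 -0.51958246 -0.77406011] [ 0.65907072 -0.1749204   0.25236498]
```

View pics/c4.png

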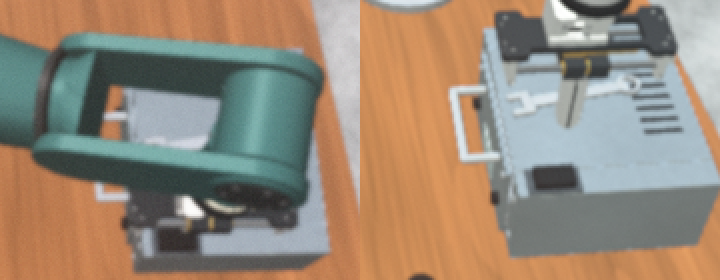

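The handle is back at its starting pixels, about (348,226) in the side view, so the drawer is home. I'll let it settle for a second, compare with the first pictures, then hand in.

{"method": "step_arm", "body": {"motion": [{"dp":[0,0,0],"turn":[0,0,0]},{"dp":[0,0,0],"turn":[0,0,0]},{"dp":[0,0,0],"turn":[0,0,0]},{"dp":[0,0,0],"turn":[0,0,0]},{"dp":[0,0,0],"turn":[0,0,0]},{"dp":[0,0,0],"turn":[0,0,0]},{"dp":[0,0,0],"turn":[0,0,0]},{"dp":[0,0,0],"turn":[0,0,0]}]}}

```text
t: 19.4
ee_pos: [0.6596, -0.1749, 0.2545]
eef_rot: [2.335, 2.102, 0.0]
force: [-0.5, -0.6, -0.5]
opening: 0.0004
gripper_force: 0.0
```

Run:
```python
from h import *
grab('side','d5')
g=lambda t:np.float32(cv2.cvtColor(np.load(f'pics/{t}.npz')['im'],cv2.COLOR_RGB2GRAY)[218:265,338:363])
sh,c=cv2.phaseCorrelate(g('d0'),g('d5'));print(sh,c)
if np.hypot(*sh)<1.2 and c>.4: print(r.close_job())
```

```text
(0.5366413727757617, 0.10952764395444348) 1.0248843014240265
the job is handed in; nothing more can be done
None
```

The job is handed in: the drawer was pulled out until it locked, the toggle was held at its stop towards the battery (-y) for over 1.5 s and sprang back to centre, and the release pad sent the drawer home to within about 1–2 mm of its starting place in the pictures; the judge's verdict was not shown.

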